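# Lock the portafilter and start the shot

### The arm

A 6-joint arm with a two-finger parallel gripper is mounted at the origin on a cart in front of the work surface, level with it; the furniture and walls round the work are solid. World frame = base frame: x ahead of the robot, y to its left, z up, the work surface at z = 0. Lengths are in m, angles in degrees, forces in N, time in s.
With the tool pointing down it reaches from about 0.15 to 0.775 m from the base axis. Payload 6.1 kg.
Tool frame: the origin (TCP) lies at the very end of the fingers, on their centre line; the grasp point (between the pads) lies 19 mm behind it (bot.grip_depth is the distance from the TCP to the grasp point, in m); z points along the fingers, y is the line along which they close (so a half turn about z gives the same grasp; the last joint's range is limited). The gripper opens to 85 mm and grips with 20 to 120 N. Pads are 22 mm wide; open, the fingers measure 114 mm over their backs; the gripper's body (76 mm by 85 mm) begins 54 mm behind the grasp point. The pads swing forward as they close: fully open they stand 13 mm farther back than shut.
Start: joints at [69.213, 7.208, -2.269, 80.523, 0, 90], TCP at [0.186, 0.491, 0.231] pointing down, gripper open.
Joint ranges: [-155.77, 155.77], [-54.66, 111.73], [-72.52, 77.12], [-102.08, 115.82], [-83.92, 84.16], [-180, 180]. Speed limits (degrees/s): [136.94, 136.94, 172.46, 180, 180, 180].

### API

Orientations are given as a 3x3 rotation matrix whose columns are the frame's x, y, z axes.
In Python, from cell import bot, optics, close_job gives the robot as it stands.
- The arm moves only by the tool drive_effector, called after "Call:" as a command line: name --pt "numbers of a row" for each row, then --argument value for the rest. Schema: {"type":"object","properties":{"steps":{"type":"array","items":{"type":"object","properties":{"sx":{"type":"number"},"sy":{"type":"number"},"sz":{"type":"number"},"yaw":{"type":"number"},"jaw":{"type":"number"}},"additionalProperties":false,"required":["jaw"]},"minItems":1,"maxItems":8},"only":{"type":"string"},"quiet":{"type":"boolean"},"lines":{"type":"string"}},"required":["steps"],"additionalProperties":false}. steps is a list of rows, 1 to 8 of them, each an object with the fields sx, sy, sz (the shift in a scale on which 1.0 is 600 mm), yaw (a turn about the tool's z in a scale on which 1.0 is 90 degrees), jaw (the opening from 0.0 (shut) to 1.0 (fully open)); a field left out counts as zero (the opening has to be given); each row is the pose to reach, as a shift and turn from the pose commanded when the call began, along the tool's axes at that moment; what a row does not reach only later rows make up. A row lasts 1/8 s, in which the tool goes at most 0.0625 m and 10.7 degrees, less where a joint would pass 70% of its speed; a pose out of reach is approached as far as the arm can. The fingers move at their own pace and stop on an object; the grip force is fixed at half the most. Time passes only in rows, so rows that do not move let the fingers close. The tool returns the time, the measured TCP pose, the force, the opening and the grip force at its end. only (a regular expression) keeps the lines of the reply that match it, lines (a string "A,B") keeps lines A to B, and quiet returns only ok. Input that does not fit is refused with a message, and nothing moves.
- bot.state(): the state, without advancing time (a new reading comes with each control period).
- optics.capture(name): name is "side" or "top"; returns a dict with "img" (420x560x3 uint8, red, green, blue), "depth" (420x560 float32, m along the optical axis (not along the pixel's ray), 0 where there is no reading), "camera_matrix" (3x3 intrinsics, pixels), "distortion" ([k1, k2, p1, p2, k3] as OpenCV has them; the pictures are not rectified), "origin" and "rotation" of the camera in the world. Camera axes: x right, y up, looking along -z (the intrinsics and any distortion apply to the point x, -y, -z); pixel columns grow to the right and rows downward; lengths in m; the calibration is good to about 2 mm. A picture is of the moment at which its call begins.
- close_job(): hands the job in; it is judged then, once.
Trained networks look in the newest picture that a camera, given by its name, has taken for a name from the list of things; names that differ only in an ending like _2 or _b are one class to them, and where a whole thing is asked for, a point or a joint stands for the part that bears it (a point fixed in the world has none). Each returns a list of dicts, best first, with "confidence" (0 to 1); they miss things now and then, are a little off and sometimes report something else, mostly with a low value. They report only what shows in the picture. A call takes as long as a camera call.
- optics.boxes_of(camera, target): "point" ([x, y, z] in m, in world coordinates, good to about 4 mm: the middle of the surface that is visible of it).
The state is a dict: "t": time; "joint_pos": joint angles; "joint_vel": joint speeds; "joint_efforts": joint torques, N m; "tcp_pos": TCP position; "eef_rot": TCP orientation; "force": force on the tool from outside, world axes, zero at the start; "ft_torque": the same for the moment, N m; "width": opening from 0.0 (shut) to 1.0 (fully open); "gripper_force": force on a finger pad.
Only numpy, scipy, OpenCV 4.12 (cv2) and the standard library are available. Lean on these libraries where they do the work, as an engineer would, in place of code of your own. Each camera call takes 0.05 s, during which the arm holds its last target. There are 200 camera calls.

### The job

The cup is waiting under the espresso machine: using only a fingertip, push the portafilter's wooden handle round to your right until it points straight out from the front of the machine, which locks it in, and only then push the wooden brew paddle on top of the group all the way over to your left to start the shot. Push both from one side, never pinch or grasp them, and leave the cup and the things around the machine standing where they are.

Things in the scene. Friction and masses are not known exactly. Their poses are not given: they have to be found in the camera images.
- machine: Dark grey and steel espresso machine, 320 deep x 230 wide x 297 tall, cup rail to 323, fixed on the worktop. Origin on the worktop under the vertical axis of the brew group, on which portafilter and paddle both turn; its own -x points straight out of its front (to the robot), +y to the left as the robot sees it. Drip tray top 58 high, its front edge 85 mm before the axis.
- group (a point): Top centre of the brew group, on the turning axis, 262 mm above the worktop. The group is a steel bell of 40 mm radius from 185 to 262 mm high, joined to the control panel behind. The panel's face is 90 mm behind the axis, its knob and gauge reach to 61 mm behind the axis. A steam wand hangs 85 to 98 mm to the right of the axis and 30 to 88 mm behind it.
- portafilter (a joint): Angle of the portafilter about the vertical group axis, rad: 0 = handle straight out at the front (locked), negative = handle swung to the left as the robot sees it (towards +y), positive = past straight, to the right. It starts between -0.95 and -0.45, can turn from -1.0 to 0.35, goes stiffly (about 3 N at the handle) and stays where it is left; nothing stops it at 0.
- handle_mid (a point): Point on the centre line of the portafilter's dark wooden handle, 150 mm from the group axis, 165 mm above the worktop. The round handle is about 30 mm thick, lies level and spans 76 to 202 mm from the axis.
- paddle (a joint): Angle of the brew paddle about the same vertical axis, rad: 0 = off, 0.55 rad to the right of straight out (towards -y); 0.55 = straight out at the front; 1.10 = fully on, at its stop, 0.55 rad to the left. It starts between 0 and 0.12, needs about 1.5 N at its grip and stays where it is left.
- paddle_mid (a point): Point in the middle of the paddle's dark wooden grip, 105 mm from the group axis, 279 mm above the worktop. The grip is 16 mm thick, 24 mm tall (267 to 291 mm high) and spans 72 to 124 mm from the axis. Wall cabinets hang behind and above, from 0.56 m over the worktop and from about x = 0.65 on: keep the wrist in front of them.
- cup: White espresso cup with a handle, 64 x 91 x 50 high, loose on the drip tray under the spouts. Its rim is 108 mm above the worktop, the spouts above it end at 119 mm. Origin at the middle of its underside, between bowl and handle.
- milk_jug: Dark grey jug with a handle, 89 x 130 x 112 high, loose on the worktop in front of the machine. Origin at the middle of its underside.
- saucers: Stack of white saucers, 146 across, 75 high, loose on the worktop in front of the machine. Origin at the middle of its underside.
- tamper: Coffee tamper, steel foot 55 across, dark wooden knob, 89 high, standing loose in front of the machine. Origin at the middle of its underside.
- teaspoon: Teaspoon with a red handle, 132 long, 11 high, lying in front of the machine. Origin at its middle, underneath.

How it is judged:
By the outcome, as a careful person would: the job done as asked, in the order asked, and still so for the second after the job is handed in, with the robot touching nothing.
It also fails if it takes over 42 s, if anything falls off the work surface, if the arm or the gripper's body presses on something with over 40 N, if the wrist force passes 120 N, or if a joint passes its speed limit or range.

## Working session

There is one attempt and no reset: what is moved stays moved. The work goes in short steps, Python scripts to look and compute and a tool call to move; the robot and the scene stay as the last step left them, time stands still between calls to the robot, and variables do not carry over. Pictures are saved under pics/ and viewed, at most 10 in all, crops included, and the job is handed in when it is done.

```bash
mkdir -p pics; cat > h.py <<'E'
import numpy as np, cv2
from cell import bot, optics, close_job
def snap(cam,fn=None):
    c=optics.capture(cam)
    if fn: cv2.imwrite('pics/'+fn,cv2.cvtColor(c['img'],cv2.COLOR_RGB2BGR))
    return c
def cloud(c):
    d=c['depth'];h,w=d.shape
    u,v=np.meshgrid(np.arange(w),np.arange(h))
    p=cv2.undistortPoints(np.stack([u.ravel(),v.ravel()],1).astype(float)[:,None],np.array(c['camera_matrix']),np.array(c['distortion']))[:,0]
    z=d.ravel();P=np.stack([p[:,0]*z,-p[:,1]*z,-z],1)
    return (P@np.array(c['rotation']).T+np.array(c['origin'])).reshape(h,w,3)
E
python3 - <<'E'
from h import *
np.set_printoptions(precision=4,suppress=True)
s=bot.state();print(s['t'],s['tcp_pos'],s['eef_rot'],s['width'])
for cam in('side','top'):
    c=snap(cam,cam+'0.png');print(cam,c['origin'])
    for n in['machine','group','portafilter','handle_mid','paddle','paddle_mid','cup','milk_jug','saucers','tamper','teaspoon']:
        print(n,[(np.round(r['point'],3).tolist(),round(r['confidence'],2)) for r in optics.boxes_of(cam,n)[:2]])
E
```

```text
0.0 [0.1862 0.4904 0.2305] [[-0.9349  0.3549 -0.0006]
 [ 0.3549  0.9349 -0.0015]
 [ 0.     -0.0016 -1.    ]] 0.9964684042546441
side [0.4618 0.7473 0.6305]
machine [([0.709, 0.104, 0.172], 0.88)]
group [([0.405, 0.058, 0.007], 0.7), ([0.714, 0.103, 0.174], 0.67)]
portafilter [([0.568, 0.014, 0.282], 0.37)]
handle_mid [([0.618, 0.039, 0.088], 0.7), ([0.528, 0.097, 0.172], 0.65)]
paddle [([0.572, 0.015, 0.279], 0.67)]
paddle_mid [([0.567, 0.014, 0.284], 0.97)]
cup [([0.621, 0.04, 0.089], 0.77)]
milk_jug [([0.366, -0.167, 0.076], 0.92)]
saucers [([0.37, 0.247, 0.069], 0.96)]
tamper [([0.414, -0.09, 0.026], 0.81)]
teaspoon [([0.535, 0.098, 0.172], 0.7), ([0.408, 0.059, 0.01], 0.58)]
top [0.3521 0.0075 1.3735]
machine [([0.648, 0.022, 0.176], 0.93)]
group [([0.651, 0.024, 0.174], 0.82)]
portafilter [([0.511, 0.101, 0.176], 0.58)]
handle_mid [([0.508, 0.103, 0.175], 0.96)]
paddle [([0.571, 0.014, 0.288], 0.71)]
paddle_mid [([0.575, 0.012, 0.288], 0.81)]
cup [([0.614, -0.017, 0.099], 0.42), ([0.509, 0.101, 0.174], 0.36)]
milk_jug [([0.366, -0.21, 0.02], 0.74)]
saucers [([0.364, 0.224, 0.069], 0.73), ([0.508, 0.101, 0.172], 0.61)]
tamper [([0.412, -0.1, 0.02], 0.8)]
teaspoon []
```

View pics/side0.png

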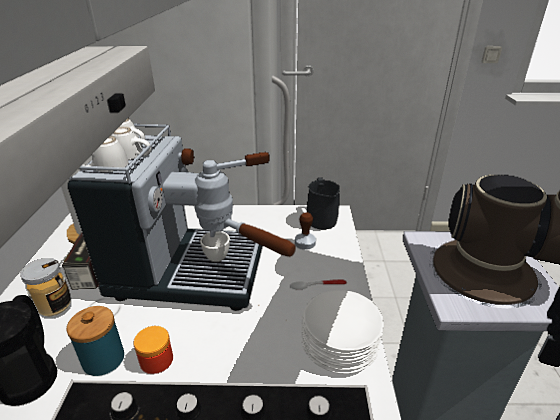

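View pics/top0.png

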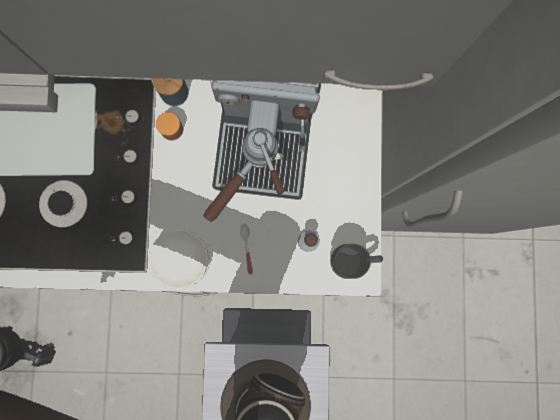

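The side picture shows the group at about (213,195), the handle's end at (285,245) and the paddle grip at (258,158). In the top picture the group is at (260,143), the handle's end at (210,215) and the paddle at (280,185). The machine is slightly yawed. Next I fit the axis and yaw.

```bash
cat > m.py <<'E'
from h import *
np.set_printoptions(precision=4,suppress=True)
def wood(c,P):
    I=c['img'].astype(int);return (I[...,0]>1.5*I[...,1])&(I[...,0]-I[...,2]>25)
def line(Q):
    vx,vy,x,y=cv2.fitLine(Q[:,:2].astype(np.float32),cv2.DIST_HUBER,0,.01,.01).ravel();return vx,vy,x,y
E
python3 - <<'E'
from m import *
for cam in('top','side'):
    c=snap(cam);P=cloud(c);W=wood(c,P);x,y,z=P[...,0],P[...,1],P[...,2]
    near=(x>.4)&(x<.75)&(abs(y)<.2)
    for n,lo,hi in(('handle',.14,.2),('paddle',.262,.31)):
        Q=P[W&near&(z>lo)&(z<hi)&(x<.63)]
        if len(Q)>10: l=line(Q);print(cam,n,len(Q),Q.mean(0),'ang',np.degrees(np.arctan2(l[1],l[0])),Q.min(0),Q.max(0))
    Q=P[near&(z>.25)&(z<.268)&~W&(x>.58)];print('grouptop',len(Q),np.median(Q,0),Q.min(0),Q.max(0))
    Q=P[near&(z>.045)&(z<.07)];r=cv2.minAreaRect((Q[:,:2]*1000).astype(np.float32));print('tray',len(Q),r,cv2.boxPoints(r).tolist())
    if cam=='top':
        m=near&(z>.048)&(z<.066)&(x<.62)
        ys=np.arange(-.09,.12,.01);F=[]
        for a in ys:
            k=m&(abs(y-a)<.005)
            if k.sum()>3:F.append((a,x[k].min()))
        F=np.array(F);print(F.T);
        print('bell',[(round(zz,3),P[near&(abs(z-zz)<.006)&(x>.55)&(x<.70)].shape[0],np.round(cv2.minEnclosingCircle((P[near&(abs(z-zz)<.006)&(x>.55)&(x<.72)][:,:2]*1000).astype(np.float32))[0],1)) for zz in np.arange(.19,.27,.012)])
E
```

```text
grouptop 1535 [0.6654 0.0256 0.2561] [ 0.5821 -0.0973  0.25  ] [0.7271 0.131  0.268 ]
tray 4674 ((572.1068115234375, 6.5096282958984375), (386.13739013671875, 342.93072509765625), 89.98902893066406) [[400.6044921875, -186.52622985839844], [743.53515625, -186.59190368652344], [743.609130859375, 199.5454864501953], [400.678466796875, 199.6111602783203]]
[[-0.08   -0.07   -0.06   -0.05   -0.04   -0.03   -0.02   -0.01   -0.
   0.01    0.02    0.03    0.04    0.05    0.06    0.07    0.08    0.09
   0.1     0.11  ]
 [ 0.5271  0.5222  0.5241  0.5239  0.5264  0.5254  0.5258  0.5253  0.5275
   0.5299  0.5292  0.532   0.5319  0.5315  0.5336  0.5356  0.5351  0.538
   0.5649  0.5509]]
bell [(np.float64(0.19), 29, array([606.7,   2.8])), (np.float64(0.202), 79, array([652.1,  -4.1])), (np.float64(0.214), 159, array([690.3,  20.4])), (np.float64(0.226), 52, array([694. ,  19.4])), (np.float64(0.238), 59, array([694.1,  21.6])), (np.float64(0.25), 784, array([694. ,  19.3])), (np.float64(0.262), 610, array([695.4,  20.7]))]
side handle 670 [0.4973 0.1223 0.1745] ang -34.385002 [0.4479 0.0753 0.1574] [0.5565 0.157  0.1826]
side paddle 220 [ 0.5221 -0.0029  0.2833] ang 22.672909 [ 0.5003 -0.0148  0.2715] [0.546  0.0072 0.2927]
grouptop 1410 [0.6802 0.0462 0.2557] [ 0.58   -0.0751  0.25  ] [0.7489 0.1363 0.268 ]
tray 5262 ((574.9795532226562, 1.004608154296875), (397.5142517089844, 349.7739562988281), 89.98211669921875) [[400.0305480957031, -197.6979217529297], [749.8045043945312, -197.8070831298828], [749.9285888671875, 199.70713806152344], [400.15460205078125, 199.81629943847656]]
```

```bash
python3 - <<'E'
from m import *
c=snap('top');P=cloud(c);x,y,z=P[...,0],P[...,1],P[...,2]
print(P[195,232],c['img'][195,232],P[180,279],c['img'][180,279],P[143,260])
L=[]
for n,m in(('handle',(z>.15)&(z<.195)&(x<.55)&(x>.4)&(y>.04)&(y<.2)),('paddle',(z>.27)&(z<.31)&(x>.45)&(x<.575)&(abs(y)<.1)),('arm',(z>.264)&(z<.31)&(x>.45)&(x<.62)&(abs(y)<.1))):
    Q=P[m];l=line(Q);L.append(l);print(n,len(Q),Q.mean(0),'ang',np.degrees(np.arctan2(l[1],l[0])),Q.min(0),Q.max(0))
for k in(1,2):
    A=np.array([[L[0][0],-L[k][0]],[L[0][1],-L[k][1]]]);t=np.linalg.solve(A,[L[k][2]-L[0][2],L[k][3]-L[0][3]]);print('axis',L[0][2]+t[0]*L[0][0],L[0][3]+t[0]*L[0][1])
# bell: circle from height>.24 edges in image
g=cv2.cvtColor(c['img'],cv2.COLOR_RGB2GRAY)[60:230,190:350];cv2.imwrite('pics/z.png',cv2.cvtColor(cv2.resize(c['img'][60:230,180:350],None,fx=3.5,fy=3.5,interpolation=cv2.INTER_CUBIC),cv2.COLOR_RGB2BGR))
# front-panel / body edges: side wall lines of top surface (z>.28, x>.7)
Q=P[(z>.05)&(z<.066)&(x>.52)&(x<.7)&(y>-.12)&(y<.16)]
for lo in np.arange(.54,.70,.02):
    k=Q[abs(Q[:,0]-lo)<.01]; print(round(lo,2),k[:,1].min(),k[:,1].max())
E
```

```text
[0.5092 0.0897 0.1704] [75 61 54] [ 0.5279 -0.0148  0.2885] [86 67 60] [0.605  0.0268 0.2883]
handle 657 [0.4996 0.1102 0.177 ] ang -36.617443 [0.4479 0.0612 0.1605] [0.55   0.1543 0.1861]
paddle 252 [ 0.5328 -0.0059  0.2882] ang 22.723839 [ 0.5004 -0.0241  0.271 ] [0.5748 0.0155 0.2964]
arm 521 [0.5696 0.011  0.2841] ang 25.025618 [ 0.5004 -0.0241  0.264 ] [0.6198 0.0549 0.2964]
axis 0.611434 0.027056843
axis 0.6085735 0.029182553
0.54 -0.07825890409970472 0.14377127978363924
0.56 -0.08057467871591156 0.14705806870717114
0.58 -0.08050492698503679 0.14518234656549478
0.6 -0.0849204633204655 0.14350000795637574
0.62 -0.08681647105358359 0.14136354295310077
0.64 -0.08685655291702676 0.13983748809812763
0.66 -0.08892294112474439 0.13786973141359554
0.68 -0.09101827369646918 0.13614772201291386
```

View pics/z.png

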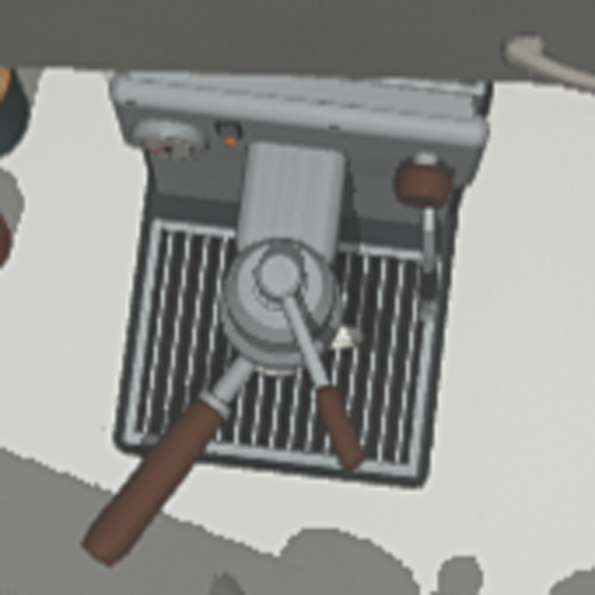

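The rows are not in the units I measure in: shifts go in shares of 600 mm and turns go in shares of 90 degrees. I convert before sending: -0.4035 m / 0.6 = -0.6725, -0.184 m / 0.6 = -0.3067, -20.8 degrees / 90 = -0.2311.

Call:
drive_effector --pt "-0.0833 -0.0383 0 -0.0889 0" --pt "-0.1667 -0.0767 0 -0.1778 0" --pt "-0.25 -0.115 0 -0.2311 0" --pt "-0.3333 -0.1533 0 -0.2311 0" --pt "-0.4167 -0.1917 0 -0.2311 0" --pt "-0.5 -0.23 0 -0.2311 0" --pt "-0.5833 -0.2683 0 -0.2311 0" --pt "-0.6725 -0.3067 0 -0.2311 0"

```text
refused: steps[0]: [-0.0833, -0.0383, 0, -0.0889, 0] is not of type 'object' (schema: type "object"). Nothing was moved.
```

Refused on format, not on reach. It needs a list of objects with named fields.

Call:
drive_effector --steps '[{"sx": -0.0833,"sy": -0.0383,"yaw": -0.0889,"jaw": 0},{"sx": -0.1667,"sy": -0.0767,"yaw": -0.1778,"jaw": 0},{"sx": -0.25,"sy": -0.115,"yaw": -0.2311,"jaw": 0},{"sx": -0.3333,"sy": -0.1533,"yaw": -0.2311,"jaw": 0},{"sx": -0.4167,"sy": -0.1917,"yaw": -0.2311,"jaw": 0},{"sx": -0.5,"sy": -0.23,"yaw": -0.2311,"jaw": 0},{"sx": -0.5833,"sy": -0.2683,"yaw": -0.2311,"jaw": 0},{"sx": -0.6725,"sy": -0.3067,"yaw": -0.2311,"jaw": 0}]'

```text
t: 2.35
tcp_pos: [0.4993, 0.1742, 0.2315]
eef_rot: [[-1.0, -0.0, 0.001], [-0.0, 1.0, 0.0], [-0.001, 0.0, -1.0]]
force: [0.5, 1.2, -0.2]
width: 0.001
gripper_force: 0.0
```

```bash
python3 -c "from h import *; print(bot.state()['eef_rot'])"
```

```text
[[-9.99999805e-01 -3.55375049e-04  5.14190468e-04]
 [-3.55174895e-04  9.99999861e-01  3.89299283e-04]
 [-5.14328743e-04  3.89116579e-04 -9.99999792e-01]]
```

Scaled: 0.086 m / 0.6 = 0.1433, 0.04 m / 0.6 = 0.0667.

Call:
drive_effector --steps '[{"sz": 0.0667,"jaw": 0},{"sz": 0.1433,"jaw": 0},{"sz": 0.1433,"jaw": 0}]'

```text
t: 2.72
tcp_pos: [0.4959, 0.1745, 0.1421]
eef_rot: [[-1.0, 0.0, -0.007], [0.0, 1.0, -0.002], [0.007, -0.002, -1.0]]
force: [-0.1, 0.2, -0.2]
width: 0.003
gripper_force: 0.0
```

```bash
python3 - <<'E'
from m import *
snap('side','s1.png')
E
```

```text
(no output)
```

View pics/s1.png

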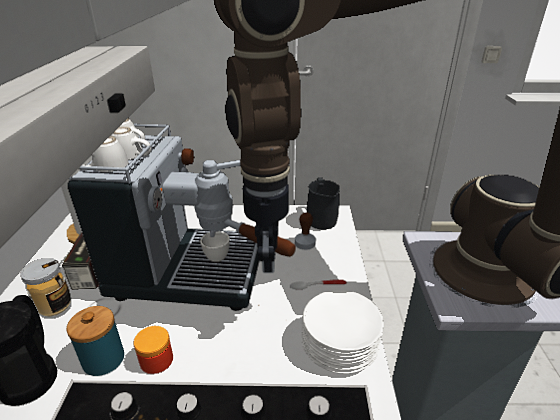

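The shut fingertips, at about (267,265), stand just left of the handle and clear of it. Next is the sweep, stopping short of straight.

Scaled: -0.084 m / 0.6 = -0.14, -0.072 m / 0.6 = -0.12.

Call:
drive_effector --steps '[{"sx": 0.0133,"sy": -0.02,"jaw": 0},{"sx": 0.0267,"sy": -0.04,"jaw": 0},{"sx": 0.04,"sy": -0.06,"jaw": 0},{"sx": 0.0533,"sy": -0.08,"jaw": 0},{"sx": 0.065,"sy": -0.1,"jaw": 0},{"sx": 0.075,"sy": -0.12,"jaw": 0},{"sx": 0.0833,"sy": -0.14,"jaw": 0},{"sx": 0.0833,"sy": -0.14,"jaw": 0}]'

```text
t: 3.78
tcp_pos: [0.4472, 0.0903, 0.1449]
eef_rot: [[-1.0, 0.001, -0.002], [0.001, 1.0, -0.001], [0.002, -0.001, -1.0]]
force: [0.3, -0.2, -0.0]
width: 0.001
gripper_force: 0.0
```

```bash
cat > ang.py <<'E'
from m import *
c=snap('side');P=cloud(c);W=wood(c,P);x,y,z=P[...,0],P[...,1],P[...,2]
near=(x>.4)&(x<.63)&(abs(y)<.2)
for n,lo,hi in(('handle',.14,.2),('paddle',.262,.31)):
    Q=P[W&near&(z>lo)&(z<hi)]
    if len(Q)>10: l=line(Q);print('side',n,len(Q),Q.mean(0),np.degrees(np.arctan2(l[1],l[0])))
c=snap('top');P=cloud(c);x,y,z=P[...,0],P[...,1],P[...,2]
I=c['img'].astype(int);W=(I[...,0]-I[...,2]>14)
for n,m in(('handle',(z>.15)&(z<.195)&(x<.55)&(x>.4)&(abs(y)<.2)&W),('paddle',(z>.27)&(z<.31)&(x>.45)&(x<.56)&(abs(y)<.1)&W)):
    Q=P[m]
    if len(Q)>10:l=line(Q);print('top',n,len(Q),Q.mean(0),np.degrees(np.arctan2(l[1],l[0])))
for cam in('side','top'):
  for n in('handle_mid','paddle_mid','cup'):print(cam,n,[(np.round(r['point'],3).tolist(),round(r['confidence'],2)) for r in optics.boxes_of(cam,n)[:2]])
E
python3 ang.py
```

```text
side handle 453 [0.4851 0.0619 0.1736] -10.2061825
side paddle 76 [ 0.523  -0.0039  0.2892] 20.642334
top handle 130 [0.5162 0.0412 0.1766] 0.85867137
top paddle 133 [ 0.5257 -0.0107  0.2915] 25.020365
side handle_mid [([0.536, 0.057, 0.17], 0.97), ([0.366, 0.248, 0.065], 0.44)]
side paddle_mid [([0.569, 0.017, 0.282], 0.75)]
side cup [([0.619, 0.04, 0.089], 0.86)]
top handle_mid [([0.534, 0.041, 0.177], 0.83), ([0.37, -0.209, 0.023], 0.24)]
top paddle_mid [([0.574, 0.007, 0.288], 0.66)]
top cup [([0.611, -0.016, 0.094], 0.47)]
```

Scaled: 0.2 m / 0.6 = 0.3333, 0.15 m / 0.6 = 0.25.

Call:
drive_effector --steps '[{"sy": 0.0667,"jaw": 0},{"sy": 0.1667,"sz": -0.05,"jaw": 0},{"sy": 0.25,"sz": -0.1,"jaw": 0},{"sy": 0.3333,"sz": -0.1,"jaw": 0}]'

```text
t: 4.68
tcp_pos: [0.4491, 0.2943, 0.208]
eef_rot: [[-1.0, -0.001, 0.004], [-0.001, 1.0, 0.002], [-0.004, 0.002, -1.0]]
force: [1.1, -0.0, 0.0]
width: -0.002
gripper_force: 0.0
```

```bash
python3 ang.py; python3 - <<'E'
from m import *
c=snap('top');cv2.imwrite('pics/t2.png',cv2.cvtColor(cv2.resize(c['img'][60:230,180:350],None,fx=3.5,fy=3.5,interpolation=cv2.INTER_CUBIC),cv2.COLOR_RGB2BGR))
E
```

```text
side handle 218 [0.5143 0.0565 0.1727] -16.309723
side paddle 213 [ 0.5233 -0.0023  0.2836] 21.798206
top handle 387 [0.4868 0.0493 0.1787] -9.286716
top paddle 159 [ 0.5241 -0.0098  0.2912] 22.67892
side handle_mid [([0.573, 0.057, 0.17], 0.93)]
side paddle_mid [([0.571, 0.014, 0.283], 0.8)]
side cup [([0.616, 0.042, 0.09], 0.89)]
top handle_mid [([0.486, 0.054, 0.176], 0.92), ([0.363, 0.22, 0.069], 0.42)]
top paddle_mid [([0.575, 0.009, 0.289], 0.62)]
top cup [([0.65, 0.022, 0.173], 0.37)]
```

View pics/t2.png

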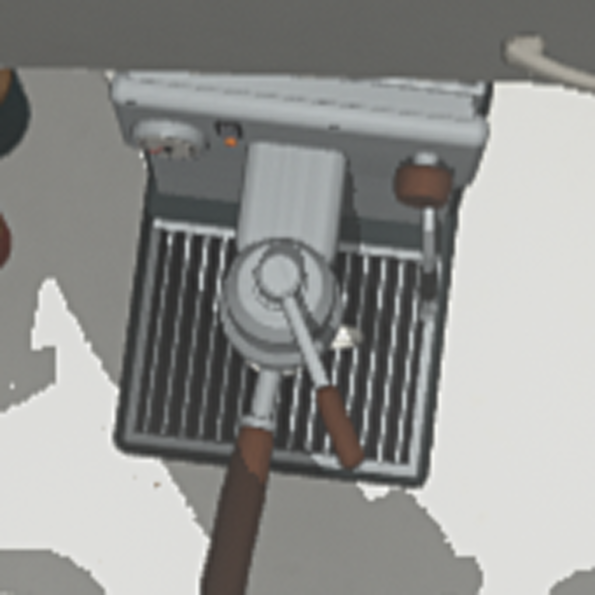

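The crop shows the handle running from (262,430) to (222,590), still slightly left of the slats' direction. I'll measure precisely how much remains.

```bash
cat > fin.py <<'E'
from m import *
c=snap('top');P=cloud(c);x,y,z=P[...,0],P[...,1],P[...,2]
m=(z>.15)&(z<.20)&(x<.535)&(x>.40)&(y>-.05)&(y<.12)
xs=np.arange(.43,.53,.01);C=[]
for a in xs:
    k=m&(abs(x-a)<.006);
    if k.sum()>8:C.append((a,(y[k].min()+y[k].max())/2,y[k].max()-y[k].min()))
C=np.array(C)
if len(C)>3:
    f=np.polyfit(C[:,0],C[:,1],1);print('handle slope deg',np.degrees(np.arctan(f[0])),'y at .613:',np.polyval(f,.613),'at .463',np.polyval(f,.463));print(C.T)
t=(z>.045)&(z<.068)&(x>.5)&(x<.72)&(y>-.14)&(y<.2)
E=[]
for a in np.arange(.56,.69,.005):
    k=t&(abs(x-a)<.004);yy=y[k];E.append((a,np.percentile(yy,1),np.percentile(yy,99)))
E=np.array(E);l=np.polyfit(E[:,0],E[:,1],1);r=np.polyfit(E[:,0],E[:,2],1)
F=np.array([(a,x[t&(abs(y-a)<.004)].min()) for a in np.r_[np.arange(-.07,.0,.005),np.arange(.075,.12,.005)]])
ff=np.polyfit(F[:,0],F[:,1],1)
print('tray deg',np.degrees(np.arctan([l[0],r[0],-ff[0]])),'mid y at .613',(np.polyval(l,.613)+np.polyval(r,.613))/2,'front x at .028',np.polyval(ff,.028))
# panel/top band: upper front edge z>.28 x>.68
T=(z>.285)&(x>.66)&(x<.78)&(y>-.1)&(y<.13)
G=np.array([(a,x[T&(abs(y-a)<.004)].min()) for a in np.arange(-.07,.11,.005) if (T&(abs(y-a)<.004)).any()])
print('panel deg',-np.degrees(np.arctan(np.polyfit(G[:,0],G[:,1],1)[0])),G[::6].T)
E
python3 fin.py
```

```text
handle slope deg -9.910792849396602 y at .613: 0.030464029237764395 at .463 0.056672337309199836
[[0.43   0.44   0.45   0.46   0.47   0.48   0.49   0.5    0.51   0.52
  0.53  ]
 [0.0621 0.0612 0.0593 0.0573 0.0553 0.0533 0.0514 0.0503 0.0484 0.0465
  0.0454]
 [0.0275 0.0296 0.0297 0.0299 0.0298 0.0295 0.0297 0.0276 0.0276 0.0273
  0.0252]]
tray deg [-5.1857 -4.991  -5.3316] mid y at .613 0.02854983062409895 front x at .028 0.5304739225024012
panel deg -4.9845978497154535 [[-0.07   -0.04   -0.01    0.02    0.05    0.08  ]
 [ 0.6965  0.6991  0.7015  0.7037  0.7071  0.7095]]
```

Scaled: -0.219 m / 0.6 = -0.365, 0.063 m / 0.6 = 0.105.

Call:
drive_effector --steps '[{"sy": -0.0833,"sz": 0.0333,"jaw": 0},{"sx": 0.0067,"sy": -0.1833,"sz": 0.105,"jaw": 0},{"sx": 0.0067,"sy": -0.2667,"sz": 0.105,"jaw": 0},{"sx": 0.0067,"sy": -0.3083,"sz": 0.105,"jaw": 0},{"sx": 0.0067,"sy": -0.3333,"sz": 0.105,"jaw": 0},{"sx": 0.0067,"sy": -0.35,"sz": 0.105,"jaw": 0},{"sx": 0.0067,"sy": -0.365,"sz": 0.105,"jaw": 0},{"sx": 0.0067,"sy": -0.365,"sz": 0.105,"jaw": 0}]'

```text
t: 6.18
tcp_pos: [0.4445, 0.0723, 0.1423]
eef_rot: [[-1.0, -0.0, 0.0], [-0.0, 1.0, -0.001], [-0.0, -0.001, -1.0]]
force: [0.5, 0.1, 0.2]
width: -0.004
gripper_force: 0.0
```

Call:
drive_effector --steps '[{"sy": 0.0667,"jaw": 0},{"sy": 0.1667,"sz": -0.05,"jaw": 0},{"sy": 0.25,"sz": -0.1,"jaw": 0},{"sy": 0.3333,"sz": -0.1333,"jaw": 0}]'

```text
t: 6.68
tcp_pos: [0.4446, 0.275, 0.2239]
eef_rot: [[-1.0, -0.001, 0.003], [-0.001, 1.0, 0.0], [-0.003, 0.0, -1.0]]
force: [2.1, -0.3, -0.1]
width: 0.006
gripper_force: 0.0
```

```bash
python3 fin.py | grep -v '\[\['
```

```text
handle slope deg -4.426001307765833 y at .613: 0.029761843934090808 at .463 0.0413721915936181
  0.53  ]
 [0.0438 0.043  0.0421 0.0424 0.0404 0.0406 0.0387 0.0389 0.0381 0.0363
  0.0363]
 [0.0275 0.0296 0.0277 0.0276 0.0276 0.0276 0.0277 0.0277 0.0254 0.0252
  0.0253]]
tray deg [-6.0523 -5.0542 -5.364 ] mid y at .613 0.028712657482873168 front x at .028 0.5304305947356924
 [ 0.696   0.6987  0.7011  0.7042  0.7071  0.7096]]
```

Scaled: -0.355 m / 0.6 = -0.5917, -0.096 m / 0.6 = -0.16.

Call:
drive_effector --steps '[{"sy": -0.0667,"sz": -0.0667,"jaw": 0},{"sy": -0.15,"sz": -0.1167,"jaw": 0},{"sy": -0.2333,"sz": -0.16,"jaw": 0},{"sy": -0.325,"sz": -0.16,"jaw": 0},{"sy": -0.4167,"sz": -0.16,"jaw": 0},{"sy": -0.5083,"sz": -0.16,"jaw": 0},{"sy": -0.5917,"sz": -0.16,"jaw": 0},{"sx": -0.0667,"sy": -0.5917,"sz": -0.16,"jaw": 0}]'

```text
t: 7.72
tcp_pos: [0.4836, -0.0859, 0.3196]
eef_rot: [[-1.0, 0.006, 0.002], [0.006, 1.0, -0.002], [-0.002, -0.002, -1.0]]
force: [0.8, -0.0, 0.4]
width: -0.001
gripper_force: 0.0
```

Call:
drive_effector --steps '[{"sx": -0.0833,"jaw": 0},{"sx": -0.0833,"sz": 0.05,"jaw": 0},{"sx": -0.0833,"sz": 0.09,"jaw": 0},{"sx": -0.0833,"sz": 0.09,"jaw": 0}]'

```text
t: 8.22
tcp_pos: [0.5338, -0.0821, 0.2623]
eef_rot: [[-1.0, -0.001, -0.004], [-0.001, 1.0, -0.0], [0.004, -0.0, -1.0]]
force: [-0.7, -0.4, -0.3]
width: -0.0
gripper_force: 0.0
```

```bash
python3 -c "
from m import *
snap('side','s3.png')"
```

```text
(no output)
```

View pics/s3.png

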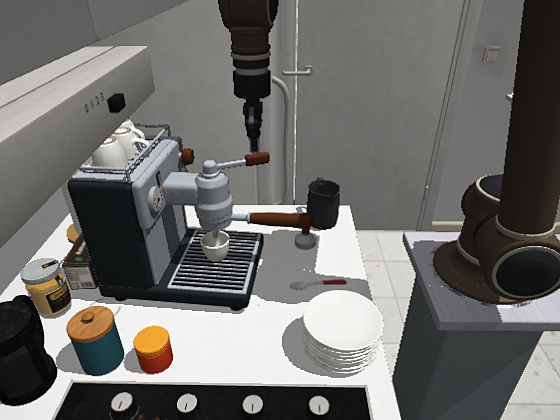

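The fingertip is behind and to the right of the paddle grip (254,152), and the handle points out straight. Now I sweep the paddle.

Scaled: 0.14 m / 0.6 = 0.2333, 0.095 m / 0.6 = 0.1583.

Call:
drive_effector --steps '[{"sx": 0.0167,"sy": 0.0333,"jaw": 0},{"sx": 0.03,"sy": 0.0667,"jaw": 0},{"sx": 0.04,"sy": 0.1,"jaw": 0},{"sx": 0.045,"sy": 0.13,"jaw": 0},{"sx": 0.0467,"sy": 0.1583,"jaw": 0},{"sx": 0.045,"sy": 0.1867,"jaw": 0},{"sx": 0.0417,"sy": 0.2133,"jaw": 0},{"sx": 0.0367,"sy": 0.2333,"jaw": 0}]'

```text
t: 9.28
tcp_pos: [0.5127, 0.0586, 0.2642]
eef_rot: [[-1.0, -0.001, 0.0], [-0.001, 1.0, -0.0], [-0.0, -0.0, -1.0]]
force: [0.2, -2.4, 0.2]
width: -0.002
gripper_force: 1.1
```

Call:
drive_effector --steps '[{"sx": -0.0017,"sy": 0.01,"jaw": 0},{"sx": -0.0033,"sy": 0.0183,"jaw": 0},{"sx": -0.0033,"sy": 0.0233,"jaw": 0}]'

```text
t: 9.65
tcp_pos: [0.5143, 0.0717, 0.2641]
eef_rot: [[-1.0, -0.0, -0.0], [-0.0, 1.0, 0.0], [0.0, 0.0, -1.0]]
force: [0.8, -2.0, 0.3]
width: -0.0
gripper_force: 0.8
```

```bash
python3 ang.py | grep paddle
```

```text
side paddle 139 [0.5287 0.0944 0.2872] -32.15536
side paddle_mid [([0.565, 0.066, 0.284], 0.63)]
top paddle_mid []
```

Not at the stop yet (the force is still about 2 N), so I push on in small steps until the force rises.

Scaled: 0.005 m / 0.6 = 0.0083, -0.003 m / 0.6 = -0.005.

Call:
drive_effector --steps '[{"sx": -0.0033,"sy": 0.005,"jaw": 0},{"sx": -0.005,"sy": 0.0083,"jaw": 0},{"sx": -0.005,"sy": 0.0083,"jaw": 0}]'

```text
t: 10.42
tcp_pos: [0.5159, 0.0743, 0.2643]
eef_rot: [[-1.0, 0.001, -0.002], [0.001, 1.0, -0.006], [0.002, -0.006, -1.0]]
force: [-6.8, -9.8, 3.3]
width: -0.002
gripper_force: 6.0
```

Call:
drive_effector --steps '[{"sx": -0.0017,"sy": 0.0033,"jaw": 0},{"sx": -0.0033,"sy": 0.005,"jaw": 0},{"sx": -0.0033,"sy": 0.005,"jaw": 0}]'

```text
t: 10.8
tcp_pos: [0.5161, 0.0748, 0.2643]
eef_rot: [[-1.0, 0.002, -0.005], [0.002, 1.0, -0.011], [0.005, -0.011, -1.0]]
force: [-12.5, -20.2, 6.3]
width: 0.0
gripper_force: 11.9
```

The force climbs with no further motion, so the paddle is at its stop. I back off and check.

Scaled: -0.24 m / 0.6 = -0.4, -0.21 m / 0.6 = -0.35.

Call:
drive_effector --steps '[{"sx": 0.0083,"sy": -0.0333,"jaw": 0},{"sx": 0.0083,"sy": -0.1,"jaw": 0},{"sx": 0.0083,"sy": -0.1833,"jaw": 0},{"sx": 0.0083,"sy": -0.25,"sz": -0.0667,"jaw": 0},{"sx": 0.05,"sy": -0.3,"sz": -0.1333,"jaw": 0},{"sx": 0.1333,"sy": -0.35,"sz": -0.1667,"jaw": 0},{"sx": 0.2167,"sy": -0.4,"sz": -0.1667,"jaw": 0},{"sx": 0.2167,"sy": -0.4,"sz": -0.1667,"jaw": 0}]'

```text
t: 11.8
tcp_pos: [0.3871, -0.1618, 0.3659]
eef_rot: [[-1.0, 0.004, 0.003], [0.004, 1.0, -0.001], [-0.003, -0.001, -1.0]]
force: [0.1, -0.6, -0.1]
width: -0.003
gripper_force: 0.0
```

```bash
python3 fin.py | grep -v '\[\[' ; python3 ang.py; python3 - <<'E'
from m import *
c=snap('top');s=snap('side')
cv2.imwrite('pics/t4.png',cv2.cvtColor(np.vstack([cv2.resize(c['img'][60:290,140:390],(522,480))]),cv2.COLOR_RGB2BGR))
cv2.imwrite('pics/s4.png',cv2.cvtColor(s['img'],cv2.COLOR_RGB2BGR))
E
```

```text
handle slope deg -4.474414688963291 y at .613: 0.029543315255238185 at .463 0.04128117657041484
  0.53  ]
 [0.0438 0.0432 0.042  0.0424 0.0404 0.0396 0.0386 0.0389 0.038  0.0363
  0.0363]
 [0.0275 0.0298 0.0276 0.0278 0.0276 0.0295 0.0276 0.0277 0.0253 0.0252
  0.0252]]
tray deg [-5.8313 -5.2165 -5.2507] mid y at .613 0.02864334840705167 front x at .028 0.5303759148691429
 [ 0.6955  0.6981  0.7013  0.7043  0.7066  0.7105]]
side handle 666 [0.4727 0.05   0.1732] -5.92591
side paddle 152 [0.5309 0.0958 0.2873] -32.83961
top handle 600 [0.4753 0.0396 0.1777] -4.6567054
top paddle 150 [0.5378 0.0855 0.2913] -34.341625
side handle_mid [([0.517, 0.05, 0.17], 0.79), ([0.416, -0.09, 0.023], 0.54)]
side paddle_mid [([0.565, 0.067, 0.284], 0.82)]
side cup [([0.621, 0.04, 0.088], 0.9)]
top handle_mid [([0.482, 0.038, 0.175], 0.68), ([0.413, -0.098, 0.024], 0.56)]
top paddle_mid [([0.577, 0.053, 0.286], 0.92)]
top cup []
```

View pics/t4.png

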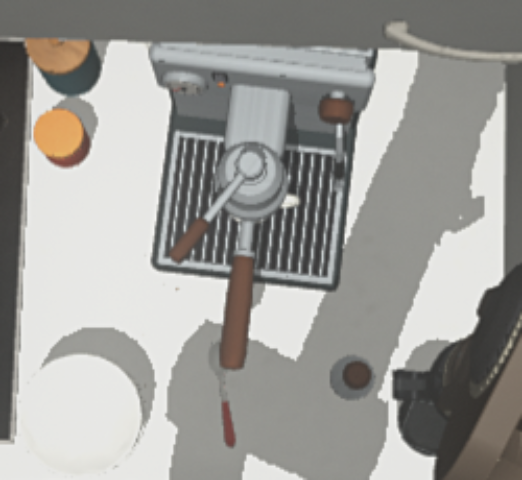

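View pics/s4.png

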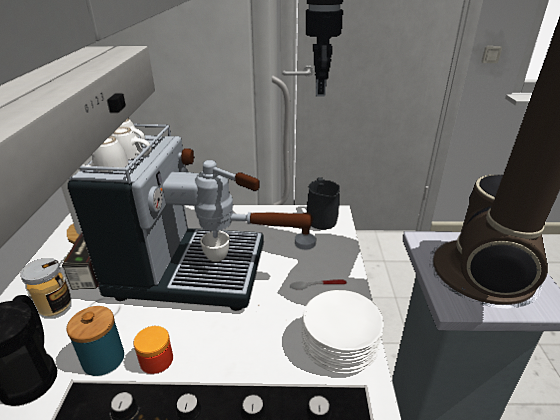

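The paddle's grip, at top-crop (190,240), lies about 36.7° left of world -x, which is its stop. The handle, (238,310), is straight out to within 1°. The cup, jug, saucers, tamper and spoon have not moved, and the arm is clear of everything.

```bash
python3 -c "
from cell import close_job
print(close_job())"
```

```text
the job is handed in; nothing more can be done
None
```

The job is handed in, with no verdict shown: the portafilter handle was pushed to within about 1° of straight out, then the paddle to its left stop, in about 12 of the 42 s, with the cup and the things around the machine left where they stood.

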